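# Loosen the left-hand knob of a bench polishing head

## Robot

A 7-joint arm with a two-finger parallel gripper is mounted at the origin on the work surface. World frame = base frame: x ahead of the robot, y to its left, z up, the work surface at z = 0. Lengths are in m, angles in degrees, forces in N, time in s.
With the tool pointing down it reaches from about 0.425 to 0.875 m from the base axis. Payload 4.7 kg.
Tool frame: the origin (TCP) lies midway between the tips of the shut fingers; the grasp point (between the pads) lies 19 mm behind it; z points along the fingers, y is the direction in which the jaws open and shut (so a half turn about z gives the same grasp; the last joint's range is limited). The gripper opens to 87 mm and grips with 3 to 60 N. Pads are 19 mm wide; open, the fingers measure 117 mm over their backs; the gripper's body (75 mm by 190 mm) begins 51 mm behind the grasp point.
Start: joints at [65.953, 18.392, -4.016, 83.108, 1.295, 78.541, -3.26], TCP at [0.273, -0.59, 0.223] pointing down, gripper open.
Joint ranges: [-163.93, 163.93], [-17.29, 119.83], [-79.2, 71.16], [3.27, 140.29], [-89.18, 269.18], [5.43, 117.66], [-154.24, 154.24]. Speed limits (degrees/s): [147.25, 147.25, 180, 180, 180, 180, 180].

## Interface

Orientations are given as [roll, pitch, yaw] about the fixed x, y, z axes, in that order (R = Rz(yaw) Ry(pitch) Rx(roll)).
In Python, from cell import env gives the robot as it stands.
- The arm moves only by the tool apply_moves, never from a script. Its argument "targets" is a list of rows, each a list of 2 entries, a list of its own where there are three numbers: the shift along the world's x, y, z in mm, then the turn, a rotation vector about the world's x, y, z in rad. A call has 1 to 8 rows; each row is the pose to reach, as a shift and turn from the pose commanded when the call began; what a row does not reach only later rows make up. A row lasts 1/10 s, in which the tool goes at most 50 mm and 8.59 degrees, less where a joint would pass 70% of its speed; a pose out of reach is approached as far as the arm can. A call with a gripper value outside its range is refused whole. "hand" is the finger opening in mm, from 0 to 87, set as the call begins (left out, the last holds). The fingers move at their own pace and stop on an object; "squeeze" is the grip in N (left out, the last holds). Time passes only in rows, so rows that repeat a pose let the fingers close. It gives the time, the measured TCP pose, the force and the opening at its end, in the units of the state.
- env.get_obs(): the state, without advancing time (a new reading comes with each control period).
- env.read_camera(name): name is "scene" or "side" or "wrist"; returns a dict with "image" (384x512x3 uint8, red, green, blue), "camera_matrix" (3x3 intrinsics, pixels), "camera_from_world" (4x4, takes a point from world to camera coordinates); the wrist camera has in their place "mount" (4x4, takes a point from camera to tool coordinates, whose origin is the TCP and whose axes are the flange's). Camera axes: x right, y down, z forward; pixel columns grow to the right and rows downward; lengths in m; the calibration is good to about 2 mm. A picture is of the moment at which its call begins: read the wrist's pose just before it. There is no depth.
- env.sign_off(): hands the job in, once; it reports no verdict.
Trained networks look in a picture, given as the dict that the camera call returned (one of the last four; its "shot" number tells which), for a name from the list of things; names that differ only in an ending like _2 or _b are one class to them, and where a whole thing is asked for, a point or a joint stands for the part that bears it (a point fixed in the world has none). Each returns a list of dicts, best first, with "conf" (0 to 1); they miss things now and then, are a little off and sometimes report something else, mostly with a low value. They report only what shows in the picture. A call takes as long as a camera call. They do not tell look-alikes from the thing itself.
- env.regions_of(picture, target): "region" (384x512 bool, what is visible of it) and "rect" ([left, top, right, bottom] in pixels, round what is visible of it).
The state is a dict: "time_s": time; "qpos": joint angles; "joint_velocities": joint speeds; "effort": joint torques, N m; "tool_pos": TCP position; "tool_rot": TCP orientation; "force": force on the tool from outside, world axes, zero at the start; "wrist_torque": the same for the moment, N m; "grip_width": finger opening in m.
Only numpy, scipy, OpenCV 4.12 (cv2) and the standard library are available. Lean on these libraries where they do the work, as an engineer would, in place of code of your own. Each camera call takes 0.05 s, during which the arm holds its last target. There are 200 camera calls.

## Task

The orange wing knob that keeps the felt disc on one of the two bench polishing heads has a left-hand thread. Loosen it by turning it clockwise, seen from above, about a quarter turn, then let go of it. Leave the black knob of the other head and the grey bracket as they are.

Things in the scene. Friction and masses are not known exactly. Their poses are not given: they have to be found in the camera images.
- orange_knob (a joint): Angle (rad) of the orange knob about its upright axis: 0 = fully tight (a stop); grows as it is turned clockwise seen from above, which loosens it (left-hand thread); other stop at 2.2. Starts between 0 and 0.15. Even friction of about 0.12 N m; it stays where it is left and does not rise. Sits centred on a fixed head: housing 150 mm square, 52 mm high, under a felt disc of 120 mm diameter.
- orange_knob_grip (a point): Grip point of the orange knob, on its axis, 98 mm above the table. An upright wing 56 mm long, 14 mm thick, its top 14 mm above this point, stands on a round flange (52 mm diameter, top 26 mm below this point) on the felt disc (top 36 mm below). The point turns with the knob: x along the wing (white line on its -x half), y across its thickness (pinch along y), z up.
- black_knob_tip (a point): End of the wing of the black knob, on the white line's side, 98 mm above the table. That knob and its head are shaped and sized like the orange one; the knob's axis lies 28 mm from this point along the point's +x (along the wing). Ordinary thread; it can be turned by a knock. Leave alone.
- bracket: Loose grey bracket lying on the table between the two heads: foot 70 x 44 x 8 mm with a block 34 x 40 mm on it, 38 mm high in all, 90 g. Origin at the centre of its underside, x along the foot, z up. To be left alone.
Mind the look-alikes: they are no part of the job. What is shaped like the part that bears orange_knob but brown or purple is not meant.

How it is judged (in metres and radians):
At the end, for the whole second after the job is handed in: The orange knob stands more than 1.0 rad (57 degrees) clockwise of fully tight, at rest and let go (value of joint orange_knob above 1 rad and velocity of joint orange_knob between -0.05 and 0.05 rad/s); the robot touches nothing.
It fails at once if the black knob is turned (its wing tip moves more than 12 mm) (distance of black_knob_tip from where it was at the start of the episode above 0.012 m).
It fails at once if the bracket is moved more than 15 mm (distance of bracket from where it was at the start of the episode above 0.015 m).
It also fails if it takes over 32 s, if anything falls off the work surface, if the arm or the gripper's body presses on something with over 40 N, if the wrist force passes 120 N, or if a joint passes its speed limit or range.

## Working session

There is one attempt and no reset: what is moved stays moved. The work goes in short steps, Python scripts to look and compute and a tool call to move; the robot and the scene stay as the last step left them, time stands still between calls to the robot, and variables do not carry over. Pictures are saved under pics/ and viewed, about 8 in all and at most 12, crops included, and the job is handed in when it is done.

Besides the shell and the picture viewer there is one more tool, called after "Call:" as a command line: name --argument value ..., lists and objects as JSON in quotes. apply_moves: Moves the arm, as the interface text tells. Its arguments: {"type":"object","properties":{"targets":{"type":"array","items":{"type":"array"}},"hand":{"type":"number"},"squeeze":{"type":"number"}},"required":["targets"]}

```bash
mkdir -p pics; ls; python3 - <<'E'
from cell import env
import cv2, numpy as np
o=env.get_obs(); print(o['time_s'],o['tool_pos'],o['tool_rot'],o['grip_width'])
ims=[]
for n in ("scene","side"):
    p=env.read_camera(n); ims.append(p["image"])
    np.savez(n+".npz",K=p["camera_matrix"],T=p["camera_from_world"])
    for t in ("orange_knob","bracket","black_knob_tip"):
        print(n,t,[(r["rect"],round(r["conf"],2)) for r in env.regions_of(p,t)])
    cv2.imwrite(f"pics/{n}0.png",p["image"][:,:,::-1])
E
```

```text
pics
0.0 [ 0.27291231 -0.58931841  0.22144525] [-1.79889571e+02  5.28820024e-03  2.48554516e+01] 0.08682056164489733
scene orange_knob [([127.6, 178.1, 148.6, 199.1], 0.7), ([189.2, 233.2, 213.9, 253.9], 0.65), ([273.9, 286.4, 297.1, 311.5], 0.62)]
scene bracket [([272.5, 228.2, 301.2, 259.4], 0.96), ([188.2, 233.0, 212.6, 254.4], 0.28)]
scene black_knob_tip [([290.4, 137.7, 311.1, 160.9], 0.52)]
side orange_knob [([394.6, 189.3, 431.9, 220.9], 0.96), ([286.7, 132.9, 308.7, 162.4], 0.68), ([199.5, 99.4, 219.7, 125.7], 0.65)]
side bracket [([192.4, 179.6, 223.2, 212.1], 0.79)]
side black_knob_tip [([161.0, 280.9, 193.4, 317.3], 0.65)]
```

View pics/scene0.png

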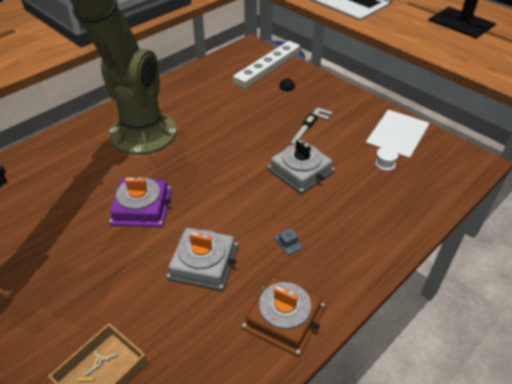

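View pics/side0.png

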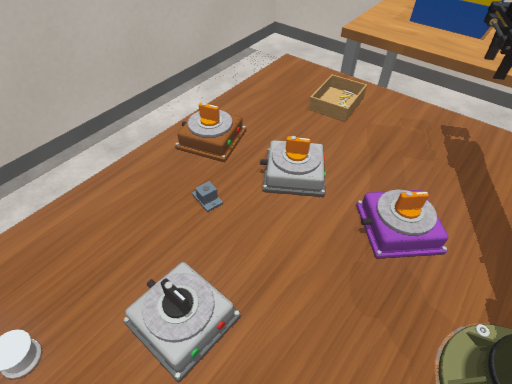

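Candidates for the orange knob are purple head at scene (138,188), grey head at (201,243) and brown head at (285,299). I choose the grey one, which is side (297,147). Next I triangulate it and check it in a close crop.

```bash
cat > h.py <<'E'
import numpy as np, cv2
from scipy.spatial.transform import Rotation as R
C={n:np.load(n+".npz") for n in("scene","side")}
def tri(a,b):
    P=[C[n]["K"]@C[n]["T"][:3] for n in("scene","side")]
    X=cv2.triangulatePoints(P[0],P[1],np.float64(a),np.float64(b)); X=X[:3,0]/X[3,0]
    e=[]
    for p,q in zip(P,(a,b)):
        y=p@np.r_[X,1]; e.append(np.hypot(*(y[:2]/y[2]-q)))
    return X.round(4),np.round(e,1)
def atz(n,px,z):
    K,T=C[n]["K"],C[n]["T"]; Rw=T[:3,:3].T; c=-Rw@T[:3,3]
    d=Rw@np.linalg.inv(K)@np.r_[px,1.]
    return (c+d*(z-c[2])/d[2]).round(4)
E
python3 - <<'E'
from h import *
print("orange",tri((201.5,243.5),(297.7,147.6)))
print("bracket",tri((287,244),(208,196)))
print("black",tri((302,150),(177,298)))
print("purple",tri((138,188.6),(413,205)))
a=cv2.imread("pics/scene0.png")[220:295,160:245]; b=cv2.imread("pics/side0.png")[125:200,255:340]
cv2.imwrite("pics/c1.png",cv2.resize(np.hstack([a,b]),None,fx=4.5,fy=4.5,interpolation=2))
E
```

```text
orange (array([ 0.5542, -0.2106,  0.0821]), array([0.3, 0.5]))
bracket (array([ 0.6662, -0.0114,  0.0045]), array([0.2, 0.4]))
black (array([0.4944, 0.2357, 0.0838]), array([0.1, 0.4]))
purple (array([ 0.2733, -0.2063,  0.0759]), array([1.3, 3.2]))
```

View pics/c1.png

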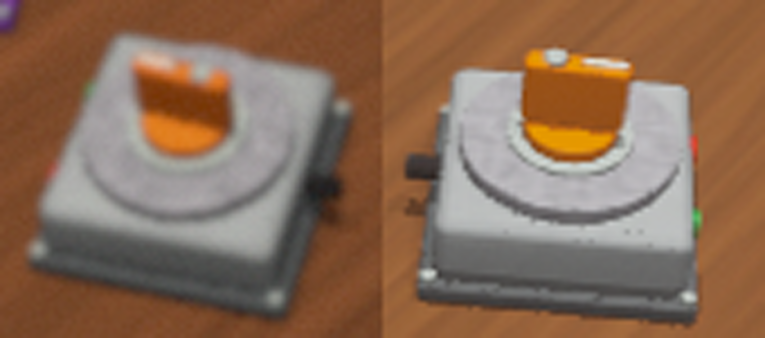

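The crop confirms the grey housing with the orange wing. The top of the wing runs from scene (190,234) to (211,238) and from side (287,138) to (310,140), with the white line at the scene-left end.

```bash
python3 - <<'E'
from h import *
from cell import env
for n,a,b in(("scene",(190,233.8),(210.7,237.8)),("side",(310,140),(287.1,137.9))):
    A,B=atz(n,a,.112),atz(n,b,.112); d=B-A
    print(n,A,B,(A+B)/2,np.hypot(*d[:2]),np.degrees(np.arctan2(d[1],d[0])))
o=env.get_obs();print(o['qpos'])
E
```

```text
scene [ 0.5318 -0.2246  0.112 ] [ 0.577  -0.1969  0.112 ] [ 0.5544  -0.21075  0.112  ] 0.053012545684960194 31.501294175522702
side [ 0.5287 -0.2203  0.112 ] [ 0.5745 -0.1936  0.112 ] [ 0.5516  -0.20695  0.112  ] 0.053014431997334514 30.240878228538133
[65.95449445 18.39722305 -4.01585989 83.11693229  1.29344567 78.54107474
 -3.25849121]
```

Call:
apply_moves --targets '[[[28,38,0],[0,0,0]],[[56,76,0],[0,0,0]],[[84,114,0],[0,0,0.05]],[[112,152,0],[0,0,0.1]],[[140,190,0],[0,0,0.1]],[[168,228,0],[0,0,0.1]],[[196,267,0],[0,0,0.1]],[[224,305,0],[0,0,0.1]]]' --hand 60

```text
time_s: 1.2
tool_pos: [0.4981, -0.2831, 0.2229]
tool_rot: [180.0, -0.0, 30.6]
force: [1.1, -0.5, -0.6]
grip_width: 0.06
```

Call:
apply_moves --targets '[[[28,38,-10],[0,0,0]],[[56,76,-20],[0,0,0]],[[56,76,-20],[0,0,0]],[[56,76,-20],[0,0,0]]]'

```text
time_s: 1.6
tool_pos: [0.5536, -0.2074, 0.2022]
tool_rot: [-180.0, 0.0, 30.8]
force: [0.7, -0.8, 0.2]
grip_width: 0.0601
```

```bash
python3 - <<'E'
from h import *
from cell import env
o=env.get_obs(); p=env.read_camera("wrist")
print(o['time_s'],o['tool_pos'],o['tool_rot'],o['qpos'],o['force'],o['grip_width'])
np.savez("wrist.npz",K=p["camera_matrix"],M=p["mount"],pos=o['tool_pos'],rot=o['tool_rot'])
print(p["camera_matrix"],p["mount"])
for t in ("orange_knob",):
    print([(r["rect"],r["conf"]) for r in env.regions_of(p,t)])
cv2.imwrite("pics/w1.png",p["image"][:,:,::-1])
E
```

```text
1.6 [ 0.55358761 -0.20735156  0.20224386] [-1.79972256e+02  3.24819262e-02  3.07817631e+01] [ 36.7410695   13.17807383 -21.86821732  92.83656169   5.04777467
  75.00229535 -45.13499249] [ 0.70253804 -0.77014161  0.24648376] 0.06005110652322477
[[266.94208706   0.         252.04654547]
 [  0.         266.94208706 191.72604027]
 [  0.           0.           1.        ]] [[ 7.58536841e-04 -9.52210416e-01 -3.05441891e-01  8.50449324e-02]
 [ 9.99999712e-01  7.27503913e-04  2.15425001e-04  1.11520420e-03]
 [ 1.70802412e-05 -3.05441966e-01  9.52210694e-01 -1.60965356e-01]
 [ 0.00000000e+00  0.00000000e+00  0.00000000e+00  1.00000000e+00]]
[([230.2, 160.8, 272.6, 221.9], 0.64)]
```

View pics/w1.png

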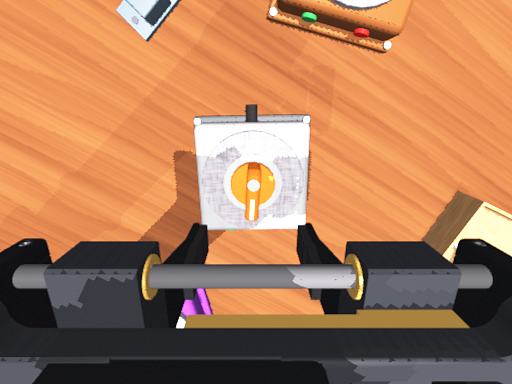

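The wrist view shows the orange wing on the grey head between the fingers, with its cap at (253,185). The wing runs from about (253,163) to (251,219), white line at the lower end, nearly parallel to tool x.

```bash
python3 - <<'E'
from h import *
w=np.load("wrist.npz"); M=w["M"]; Rt=R.from_euler("xyz",w["rot"],degrees=True).as_matrix()
def at(px,z):
    d=Rt@M[:3,:3]@np.linalg.inv(w["K"])@np.r_[px,1.]; c=Rt@M[:3,3]+w["pos"]
    return (c+d*(z-c[2])/d[2])
im=cv2.imread("pics/w1.png")[140:240,200:310]; b,g,r=[im[:,:,i].astype(int) for i in range(3)]
print("cap",at((253,185),.112)); A,B=at((251,219),.112),at((253.5,163),.112)
d=B-A; print(A,B,(A+B)/2,np.hypot(*d[:2]),np.degrees(np.arctan2(d[1],d[0])))
cv2.imwrite("pics/w1c.png",cv2.resize(im,None,fx=5,fy=5,interpolation=2))
E
```

```text
cap [ 0.56438395 -0.20331554  0.112     ]
[ 0.5322709  -0.22014412  0.112     ] [ 0.58341992 -0.19248479  0.112     ] [ 0.55784541 -0.20631446  0.112     ] 0.05814860394675532 28.402736048491807
```

View pics/w1c.png

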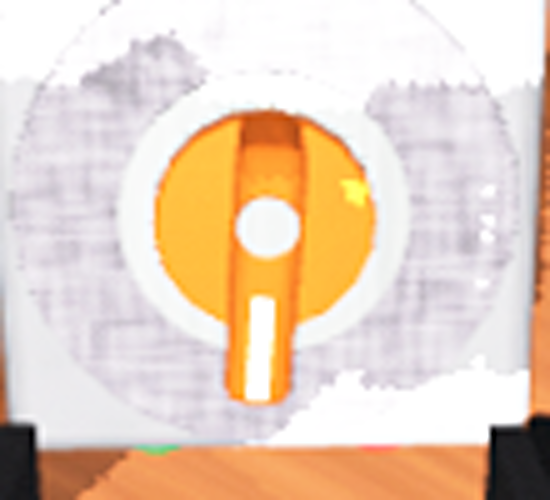

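Reading the top-edge ends as rows 169 and 220 (the dark patch is the far end face) puts the centre at about (0.555, -0.2075) and the wing at about 28°. That agrees with the outer cameras. Now I descend and grip.

Call:
apply_moves --targets '[[[1,0,-40],[0,0,-0.045]],[[1,0,-75],[0,0,-0.045]],[[1,0,-100],[0,0,-0.045]],[[1,0,-118],[0,0,-0.045]],[[1,0,-118],[0,0,-0.045]],[[1,0,-118],[0,0,-0.045]]]'

```text
time_s: 2.3
tool_pos: [0.5539, -0.2105, 0.0853]
tool_rot: [180.0, 0.0, 27.9]
force: [0.0, 0.3, -0.1]
grip_width: 0.0598
```

Call:
apply_moves --targets '[[[0,0,0],[0,0,0]],[[0,0,0],[0,0,0]],[[0,0,0],[0,0,0]],[[0,0,0],[0,0,0]],[[0,0,0],[0,0,0]],[[0,0,0],[0,0,0]]]' --hand 8 --squeeze 30

```text
time_s: 2.9
tool_pos: [0.5542, -0.2088, 0.0847]
tool_rot: [180.0, -0.0, 28.0]
force: [-1.1, -0.0, 0.3]
grip_width: 0.0202
```

Call:
apply_moves --targets '[[[0,0,0],[0,0,0]],[[0,0,0],[0,0,0]],[[0,0,0],[0,0,0]],[[0,0,0],[0,0,0]]]'

```text
time_s: 3.3
tool_pos: [0.5537, -0.2079, 0.0846]
tool_rot: [-179.9, 0.0, 28.0]
force: [-3.2, 2.6, 4.2]
grip_width: 0.0139
```

Call:
apply_moves --targets '[[[0,0,0],[0,0,-0.05]],[[0,0,0],[0,0,-0.12]],[[0,0,0],[0,0,-0.2]],[[0,0,0],[0,0,-0.28]],[[0,0,0],[0,0,-0.36]],[[0,0,0],[0,0,-0.44]],[[0,0,0],[0,0,-0.5]],[[0,0,0],[0,0,-0.5]]]'

```text
time_s: 4.1
tool_pos: [0.5538, -0.2084, 0.0846]
tool_rot: [-180.0, 0.1, -0.6]
force: [-2.9, 3.7, 2.7]
grip_width: 0.0138
```

Call:
apply_moves --targets '[[[0,0,0],[0,0,-0.08]],[[0,0,0],[0,0,-0.17]],[[0,0,0],[0,0,-0.26]],[[0,0,0],[0,0,-0.35]],[[0,0,0],[0,0,-0.44]],[[0,0,0],[0,0,-0.5]],[[0,0,0],[0,0,-0.5]]]'

```text
time_s: 4.8
tool_pos: [0.5537, -0.2089, 0.0845]
tool_rot: [180.0, 0.0, -29.2]
force: [-3.7, 3.2, 3.6]
grip_width: 0.0136
```

Call:
apply_moves --targets '[[[0,0,0],[0,0,-0.08]],[[0,0,0],[0,0,-0.16]],[[0,0,0],[0,0,-0.24]],[[0,0,0],[0,0,-0.32]],[[0,0,0],[0,0,-0.4]],[[0,0,0],[0,0,-0.44]],[[0,0,0],[0,0,-0.44]],[[0,0,0],[0,0,-0.44]]]'

```text
time_s: 5.6
tool_pos: [0.5534, -0.2093, 0.0845]
tool_rot: [179.9, 0.0, -54.4]
force: [-4.2, 2.3, 3.9]
grip_width: 0.0136
```

```bash
python3 - <<'E'
from cell import env
o=env.get_obs(); print(o['time_s'],o['qpos'],o['tool_rot'],o['force'],o['wrist_torque'])
E
```

```text
5.6 [  25.90245853   17.72671589   -9.15886446  100.57911559    3.19362636
   62.02345419 -128.70620053] [ 1.79917904e+02  3.83409371e-02 -5.43745318e+01] [-4.15140806  2.34722585  3.87905568] [ 0.69766286  1.06749529 -0.08254058]
```

Turned about 82°. Now I let go and rise.

Call:
apply_moves --targets '[[[0,0,0],[0,0,0]],[[0,0,0],[0,0,0]],[[0,0,0],[0,0,0]],[[0,0,0],[0,0,0]],[[0,0,0],[0,0,0]],[[0,0,0],[0,0,0]],[[0,0,0],[0,0,0]]]' --hand 60

```text
time_s: 6.3
tool_pos: [0.5542, -0.2088, 0.0846]
tool_rot: [180.0, -0.0, -54.5]
force: [1.0, 0.0, 0.3]
grip_width: 0.0575
```

Call:
apply_moves --targets '[[[0,0,15],[0,0,0]],[[0,0,40],[0,0,0]],[[0,0,80],[0,0,0]],[[0,0,118],[0,0,0]],[[0,0,118],[0,0,0]],[[0,0,118],[0,0,0]]]'

```text
time_s: 6.9
tool_pos: [0.555, -0.2091, 0.2049]
tool_rot: [-179.9, -0.2, -54.5]
force: [-0.3, -0.3, -0.3]
grip_width: 0.0597
```

```bash
python3 - <<'E'
from h import *
from cell import env
o=env.get_obs(); p=env.read_camera("wrist"); s=env.read_camera("side")
print(o['time_s'],o['tool_pos'],o['tool_rot'],o['grip_width'])
cv2.imwrite("pics/end.png",np.vstack([p["image"][:280,:,::-1],s["image"][100:,:,::-1]]))
np.savez("wrist.npz",K=p["camera_matrix"],M=p["mount"],pos=o['tool_pos'],rot=o['tool_rot'])
E
```

```text
6.9 [ 0.55503017 -0.20906736  0.20485701] [-1.79890304e+02 -1.73835396e-01 -5.44956146e+01] 0.05974092861132821
```

View pics/end.png

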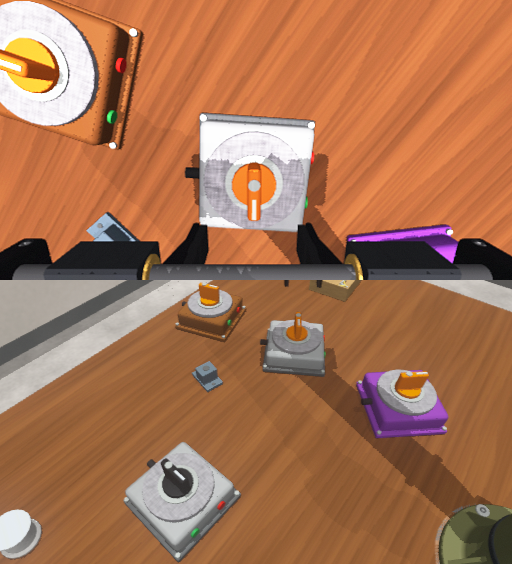

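The wrist view shows the wing upright in the tool frame at (254,165–219), so it has turned with the tool to about -54°, and the fingers are clear. The side view shows the black knob at (177,480) and the bracket at (207,376), which match their starting places after the 180-pixel offset. I hand the job in.

```bash
python3 -c "
from cell import env
print(env.sign_off()); o=env.get_obs(); print(o['time_s'],o['force'])"
```

```text
the job is handed in; nothing more can be done
None
the job is handed in; nothing more can be done
```

I turned the orange knob on the grey head about 82° (1.44 rad) clockwise seen from above, let go of it and handed the job in at about 6.9 s. I gripped the wing at 14 mm opening, released it and raised the fingers about 120 mm clear.

- **Knob:** The last wrist picture shows the wing still in line with the tool after release, at about -54° yaw where it began at about 28°. That is well past the required 1.0 rad. The wrist force after release was about 0.5 N.
- **Black knob and bracket:** In the last side picture both stand where they were at the start. I compared their positions by eye and did not measure them again.
- **Disagreement:** The grey dot on the wing first read about 10 mm off the axis. I took it as an off-centre marking, because the wing ends and the two fixed cameras agreed with each other. The grip confirmed the centre that I used.

The sign-off gave no verdict, and the state could not be read after it.

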